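Move a misplaced probe pack from a hook to its holder

ROBOT

A 6-joint arm with a two-finger parallel gripper is mounted at the origin on the work surface. World frame = base frame: x ahead of the robot, y to its left, z up, the work surface at z = 0. Lengths are in m, angles in degrees, forces in N, time in s.
With the tool pointing down it reaches from about 0.25 to 0.85 m from the base axis. Payload 12.5 kg.
Tool frame: the origin (TCP) lies at the very end of the fingers, on their centre line; the grasp point (between the pads) lies 19 mm behind it; z points along the fingers, y is the line along which they close (so a half turn about z gives the same grasp; the last joint's range is limited). The gripper opens to 93 mm and grips with 3 to 60 N. Pads are 15 mm wide; open, the fingers measure 128 mm over their backs; the gripper's body (75 mm by 188 mm) begins 65 mm behind the grasp point.
Start: joints at [-77.269, 20.094, 94.641, -0, 65.266, -4.847], TCP at [0.166, -0.524, 0.219] pointing down, gripper open.
Joint ranges: [-157.81, 157.81], [-45, 120.19], [0.68, 151.7], [-89.99, 269.99], [4.06, 180], [-164.3, 164.3]. Speed limits (degrees/s): [127.2, 127.2, 159.86, 180, 180, 180].

INTERFACE

Orientations are given as a 3x3 rotation matrix whose columns are the frame's x, y, z axes.
In Python, from cell import * gives the robot as it stands.
- The arm moves only by the tool arm_command, never from a script. Its argument "commands" is a list of rows, each an object with "offset": the shift along the tool's x, y, z in cm, a list of three; "dr": the turn, a rotation vector about the tool's x, y, z in degrees, a list of three; "grip": the closure in counts, from 0 (fully open) to 255 (shut). A call has 1 to 5 rows; each row is the pose to reach, as a shift and turn from the pose commanded when the call began, along the tool's axes at that moment; what a row does not reach only later rows make up. A row lasts 1/12 s, in which the tool goes at most 41.7 mm and 7.16 degrees, less where a joint would pass 70% of its speed; a pose out of reach is approached as far as the arm can. A call with a gripper value outside its range is refused whole. The fingers move at their own pace and stop on an object; the grip force is fixed at half the most. Time passes only in rows, so rows that repeat a pose let the fingers close. It gives the time, the measured TCP pose, the force, the opening and the grip force at its end, in the units of the state.
- read_state(): the state, without advancing time (a new reading comes with each control period).
- camera(name): name is "scene" or "top" or "wrist"; returns a dict with "pixels" (384x512x3 uint8, red, green, blue), "camera_matrix" (3x3 intrinsics, pixels), "extrinsics" (4x4, takes a point from world to camera coordinates). Camera axes: x right, y down, z forward; pixel columns grow to the right and rows downward; lengths in m; the calibration is good to about 2 mm. A picture is of the moment at which its call begins. There is no depth.
- job_done(): hands the job in; it is judged then, once.
The state is a dict: "t": time; "q": joint angles; "joint_vel": joint speeds; "joint_efforts": joint torques, N m; "tcp_pos": TCP position; "tool_rot": TCP orientation; "force": force on the tool from outside, world axes, zero at the start; "wrist_torque": the same for the moment, N m; "finger_gap": finger opening in m; "grasp_force": force on a finger pad.
Only numpy, scipy, OpenCV 4.12 (cv2) and the standard library are available. Lean on these libraries where they do the work, as an engineer would, in place of code of your own. Each camera call takes 0.05 s, during which the arm holds its last target. There are 200 camera calls.

TASK

A probe pack (the tall card with the long narrow bubble) has been hung in front of the filter packs on the supply stand. Lift its top until the hanging hole clears the hook's upturned tip while you slide it off forwards, without forcing it against the hook, then lower it upright into the empty metal holder, foot on the holder's floor before you let go. Leave the filter packs hanging where they are and do not disturb the holders, the other probe pack, the beaker or the flask.

Things in the scene. Friction and masses are not known exactly. Their poses are not given: they have to be found in the camera images.
- probe: Misplaced pack: rigid white card 56 mm wide (y), 135 high (z), 4 thick (x), about 70 g. Clear bubble on its front (-x) 26 mm wide, 10 to 90 mm above the foot, reaching 22 mm ahead of the card's middle plane; a slim probe shows in it. Flat back. Origin: middle of the bottom edge. Hangs square to the wire as the front pack of either hook; its side edges are free to be taken from above.
- probe_hole (a point): Centre of the probe pack's hanging hole, 109 mm above the foot. The hole is 20 mm wide, 24 mm high, right through the card; 14 mm of card is left above it and 18 mm at either side. While hanging, the hole's upper edge rests on the wire, so this point is 9 mm below the wire's axis.
- stand: Fixed stand. Origin: on the bench midway between its two hooks. Grey perforated upright panel 260 mm wide, top at 245 mm, front face at x = +90 mm; grey base plate 10 mm thick, x -60 to 130, y +-130 mm. The hooks point to the stand's front (-x), at y = +80 (left) and -80 mm (right). Front packs hang at x = -20 to 0, rear packs at x = 45 to 55 mm.
- hook_left_tip (a point): Tip (end of the axis) of the left hook, at x -58, y 80, z 214 mm of the stand; the rounded end reaches 3 mm further. The hook is a 6 mm steel wire: its axis runs level at 200 mm height from the panel to x = -38 mm (20 mm behind the tip), then slopes straight up 14 mm to the tip.
- hook_right_tip (a point): The same for the right hook (x -58, y -80, z 214 mm of the stand): level wire axis at 200 mm height, the last 20 mm sloping up 14 mm to this tip.
- holder_free: Empty metal holder: open-topped box, outside 46 (x) by 88 (y) by 72 mm high, walls and floor 4 mm, inside 38 by 80 mm. Loose, 0.6 kg. Origin: middle of its underside. The pack goes in with its width along the holder's y, either way round, central when the card's middle plane is 10 mm off the holder's middle (bubble and card together fill 24 mm); once let go it may lean on a wall.
- holder_used: A second, identical holder, which already holds a probe pack. Loose. Origin: middle of its underside.
- probe_other: Another probe pack, same as the first, standing in the used holder. Origin: middle of the card's bottom edge.
- filter_front_hole (a point): Front filter pack, on the hook that does not carry the probe pack: centre of its hanging hole 26 mm below the top edge, in a white card 56 mm wide, 110 mm high, 4 mm thick, with the same hole as the probe pack and a round clear bubble (44 mm across, 14 mm deep) on its front.
- filter_rear_left_hole (a point): Filter pack at the rear of the left hook: centre of its hanging hole 26 mm below the top edge, in a white card 56 mm wide, 110 mm high, 4 mm thick, with the same hole as the probe pack and a round clear bubble (44 mm across, 14 mm deep) on its front.
- filter_rear_right_hole (a point): Filter pack at the rear of the right hook: centre of its hanging hole 26 mm below the top edge, in a white card 56 mm wide, 110 mm high, 4 mm thick, with the same hole as the probe pack and a round clear bubble (44 mm across, 14 mm deep) on its front.
- beaker: Glass beaker, 68 mm across, 80 mm high. Origin: middle of its underside.
- flask: Conical glass flask, 82 mm across the foot, 137 mm high. Origin: middle of its underside.
Things that resemble listed ones, but are neither listed nor needed, are in the scene too. What is shaped like the probe but brown or yellow is not meant.

How it is judged (in metres and radians):
On the way, in this order (a step that is already met when the one before it is completed fails the run):
1. the probe pack is off its hook, its hanging hole carried out over and beyond the upturned tip, not fallen (x of probe_hole in the frame of stand below -0.068 m and z of probe_hole in the frame of stand above 0.195 m), for 0.1 s.
2. the probe pack has been lowered upright into the empty holder, its foot within 10 mm of the holder's floor while still held (x of probe in the frame of holder_free between -0.019 and 0.019 m and y of probe in the frame of holder_free between -0.035 and 0.035 m and z of probe in the frame of holder_free below 0.014 m and angle between probe's own z axis and vertical below 0.35 rad and contact force between the fingers and probe above 0.5 N), for 0.1 s.
At the end, for the whole second after the job is handed in: The probe pack stands in the empty holder, foot on its floor (within 10 mm), leaning less than 20 degrees (0.35 rad), at rest; the holder is upright and all three filter packs still hang on their hooks (x of probe in the frame of holder_free between -0.019 and 0.019 m and y of probe in the frame of holder_free between -0.035 and 0.035 m and z of probe in the frame of holder_free below 0.014 m and angle between probe's own z axis and vertical below 0.35 rad and linear speed of probe below 0.02 m/s and angle between holder_free's own z axis and vertical below 0.1 rad and height (world z) of each of filter_front_hole, filter_rear_left_hole, filter_rear_right_hole above 0.18 m); the robot touches nothing.
It fails at once if the probe pack is forced against the stand or a hook (over 15 N) (contact force between probe and stand above 15 N).
It fails at once if a filter pack is shifted (over 25 mm at its hole) or knocked off its hook (distance of any of filter_front_hole, filter_rear_left_hole, filter_rear_right_hole from where it was at the start of the episode above 0.025 m).
It fails at once if a holder is pushed more than 25 mm (distance of any of holder_free, holder_used from where it was at the start of the episode above 0.025 m).
It fails at once if the other probe pack is disturbed (over 40 mm) (distance of probe_other from where it was at the start of the episode above 0.04 m).
It fails at once if the beaker or the flask is moved more than 25 mm (distance of any of beaker, flask from where it was at the start of the episode above 0.025 m).
It also fails if it takes over 42 s, if anything falls off the work surface, if the arm or the gripper's body presses on something with over 40 N, if the wrist force passes 120 N, or if a joint passes its speed limit or range.

## Working session

There is one attempt and no reset: what is moved stays moved. The work goes in short steps, Python scripts to look and compute and a tool call to move; the robot and the scene stay as the last step left them, time stands still between calls to the robot, and variables do not carry over. Pictures are saved under pics/ and viewed, at most 13 in all, crops included, and the job is handed in when it is done.

Besides the shell and the picture viewer there is one more tool, called after "Request:" as name([rows], argument=value, ...), one row to a line, values as JSON. arm_command: Moves the arm, as the interface text tells. Its arguments: {"type":"object","properties":{"commands":{"type":"array","items":{"type":"object","properties":{"offset":{"type":"array","items":{"type":"number"}},"dr":{"type":"array","items":{"type":"number"}},"grip":{"type":"number"}}}}},"required":["commands"]}

```bash
mkdir -p pics; ls
cat > h.py <<'E'
import numpy as np, cv2, pickle
from cell import *
def snap(n,f):
    c=camera(n); pickle.dump(c,open(f'pics/{f}.pkl','wb')); cv2.imwrite(f'pics/{f}.png',c['pixels'][:,:,::-1]); return c
def load(f): return pickle.load(open(f'pics/{f}.pkl','rb'))
def ray(c,u,v):
    E=c['extrinsics'];R=E[:3,:3];o=-R.T@E[:3,3]
    d=R.T@np.linalg.solve(c['camera_matrix'],[u,v,1.]); return o,d/np.linalg.norm(d)
def plane(c,u,v,z):
    o,d=ray(c,u,v); return o+d*(z-o[2])/d[2]
def tri(c1,p1,c2,p2):
    o1,d1=ray(c1,*p1);o2,d2=ray(c2,*p2)
    s=np.linalg.lstsq(np.c_[d1,-d2],o2-o1,rcond=None)[0]
    a=o1+s[0]*d1;b=o2+s[1]*d2; return (a+b)/2,np.linalg.norm(a-b)
def proj(c,p):
    q=c['extrinsics'][:3,:3]@np.array(p)+c['extrinsics'][:3,3];q=c['camera_matrix']@q;return q[:2]/q[2]
E
python3 - <<'E'
from h import *
np.set_printoptions(precision=4,suppress=True)
for n in ['scene','top','wrist']:
    c=snap(n,n+'0'); E=c['extrinsics']; print(n,-E[:3,:3].T@E[:3,3],E[2,:3],c['camera_matrix'][0])
s=read_state();print(s['t'],s['tool_rot'],s['force'],s['finger_gap'])
a=[cv2.imread(f'pics/{n}0.png') for n in ['scene','top']]
E
```

```text
pics
scene [ 1.0886 -0.073   0.6637] [-0.7456 -0.0204 -0.6661] [373.3198   0.     252.2682]
top [ 0.3754 -0.0751  1.3139] [ 0.0974 -0.0123 -0.9952] [481.8188   0.     240.7378]
wrist [ 0.237  -0.5012  0.3844] [-0.2569 -0.0792 -0.9632] [321.2368   0.     257.6098]
0.15 [[ 0.9533  0.302  -0.0002]
 [ 0.302  -0.9533  0.0008]
 [ 0.     -0.0008 -1.    ]] [0.5446 0.4685 0.7718] 0.09301833756171757
```

View pics/scene0.png

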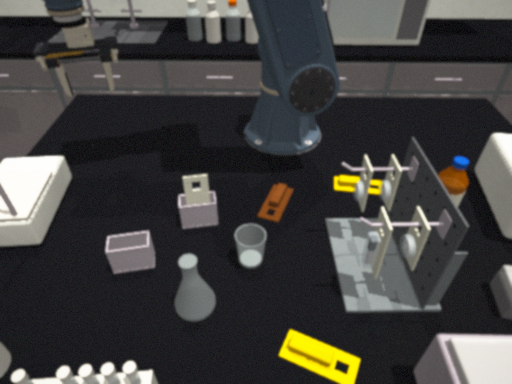

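View pics/top0.png

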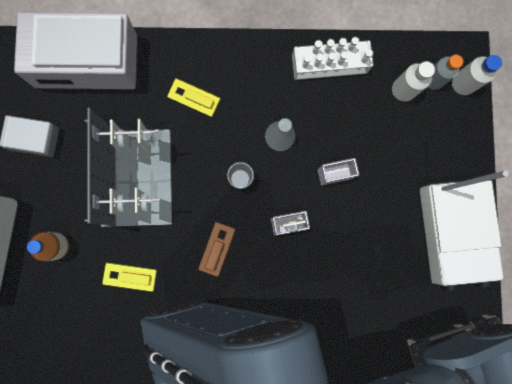

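Run:
```python
import cv2,numpy as np
a=cv2.imread('pics/scene0.png')[135:315,320:475];b=cv2.imread('pics/top0.png')
r=lambda i,w,h:cv2.resize(i,(w,h),interpolation=cv2.INTER_CUBIC)
A=r(a[:,:],517,600)
B=r(b[100:235,75:185],220,270); C=r(b[145:245,260:370],275,250)
# gamma
M=np.zeros((600,800,3),np.uint8);M[:,:517]=A;M[:270,520:740]=B;M[300:550,520:795]=C
cv2.imwrite('pics/m.png',(255*(M/255.)**.7).astype(np.uint8))
```

```text
(no output)
```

View pics/m.png

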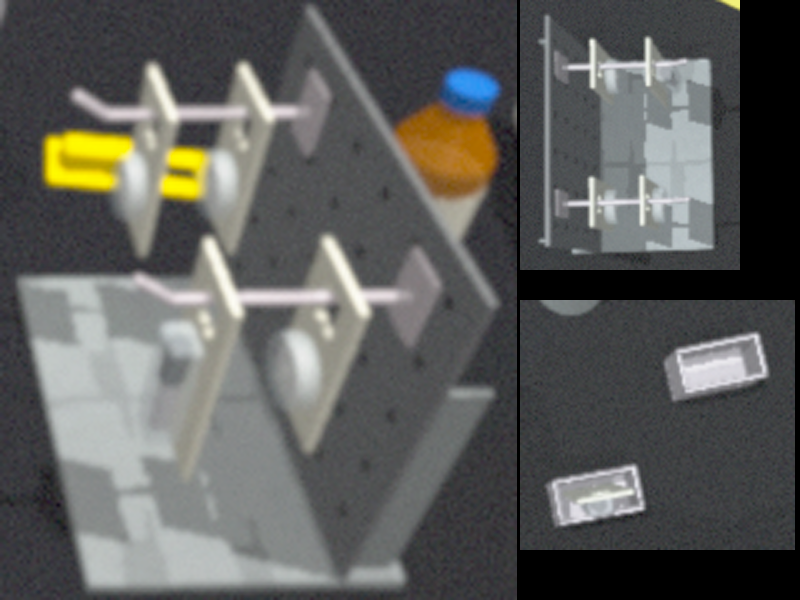

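The probe pack hangs on the nearer hook in the scene view, which is the stand's right hook: card top corners at about (382,206) and (392,230), hook tip at (362,219). The empty holder is at (338,171) in the top view. Next I'll measure these.

Run:
```python
from h import *
np.set_printoptions(precision=4,suppress=True)
s=load('scene0');t=load('top0')
for n,a,b in [('tipR',(362,219),(158,131.5)),('tipL',(343.1,163.8),(159,200.5)),]:
    print(n,tri(s,a,t,b), plane(t,*b,.214))
print('panel top ends',plane(t,*(75+27/2,100+15/2),.245),plane(t,*(75+27/2,100+246/2),.245))
# cards in top view: bright creamy
im=t['pixels'].astype(int); hsv=cv2.cvtColor(t['pixels'],cv2.COLOR_RGB2HSV)
print('probe top edge top-view', plane(t,*(75+127/2,100+38/2),.217),plane(t,*(75+135/2,100+85/2),.217))
for p in [(382.4,206.4),(391.5,230)]: print('scene corner',plane(s,*p,.217))
# holder: rims
g=cv2.cvtColor(t['pixels'],cv2.COLOR_RGB2GRAY)
for nm,(x0,y0,x1,y1) in dict(free=(312,150,366,192),used=(266,206,316,240)).items():
    m=(g[y0:y1,x0:x1]>75).astype(np.uint8)
    k,_=cv2.findContours(m,cv2.RETR_EXTERNAL,cv2.CHAIN_APPROX_NONE); k=max(k,key=cv2.contourArea)
    r=cv2.minAreaRect(k);bp=cv2.boxPoints(r)+[x0,y0]; print(nm,r,[plane(t,*p,.072)[:2].round(3) for p in bp])
    print(g[y0:y1:2,x0:x1:2])
```

```text
tipR (array([0.6244, 0.1043, 0.2092]), np.float64(0.0007107681426138312)) [0.6234 0.1039 0.214 ]
tipL (array([0.4632, 0.0977, 0.2089]), np.float64(0.002269624826852483)) [0.463 0.098 0.214]
panel top ends [0.6702 0.2567 0.245 ] [0.4097 0.2473 0.245 ]
probe top edge top-view [0.6518 0.1491 0.217 ] [0.5966 0.1385 0.217 ]
scene corner [0.5999 0.1429 0.217 ]
scene corner [0.6571 0.1445 0.217 ]
free ((25.942596435546875, 20.824459075927734), (20.10988998413086, 40.01582336425781), 78.2317123413086) [array([ 0.57 , -0.287]), array([ 0.592, -0.39 ]), array([ 0.54, -0.4 ]), array([ 0.518, -0.297])]
[[ 31  41  41  38  34  35  35  32  37  33  37  37  41  32  34  33  31  35
   37  40  40  36  35  31  33  37  31]
 [ 38  38  35  41  39  33  32  35  33  39  36  35  32  38  40  31  33  30
   29  31  41  31  29  38  38  36  33]
 [ 33  34  31  35  31  39  42  38  34  36  34  40  30  33  33  36  34  34
   35  33  38  35  36  38  37  37  35]
 [ 37  36  32  38  36  37  32  36  38  36  38  35  29  34  33  39  35  37
   29  38  34  30  35  34  38  38  38]
 [ 33  39  35  37  34  29  38  22  37  30  34  30 
[... 3165 characters left out ...]
74 192 151 160 154 149 163 178 128 138
  123  95  96 183  51  37  36]
 [ 24  32  38  56 116 155 125 190 209 181 131 164 149 149 170 177 133 155
  149 181 193 195  50  31  31]
 [ 27  40  30  47 116 175 129 189 210 211 161 171 175 160 157 129 184 126
   88  82  45  17  26  28  34]
 [ 33  34  38  38  97 169 142 152 194 203 203 195  96  55  49  28  27  29
   26  25  32  29  30  31  36]
 [ 38  33  30  33  87 156 142  89  83  47  30  25  24  19  30  29  34  32
   32  30  31  28  36  32  36]
 [ 31  32  28  37  37  36  26  25  23  23  27  33  31  37  35  27  34  35
   29  36  29  37  33  36  34]
 [ 30  25  35  28  35  28  35  32  32  36  27  35  33  27  39  29  32  37
   29  23  30  33  34  34  33]]
```

Request:
arm_command([
  {"offset":[0,0,-4],"dr":[0,0,0],"grip":0},
  {"offset":[2,-2,-7],"dr":[0,0,-7],"grip":0},
  {"offset":[5,-4,-9],"dr":[0,0,-14],"grip":0},
  {"offset":[8,-6.4,-11],"dr":[0,0,-21],"grip":0},
  {"offset":[11,-8.8,-11],"dr":[0,0,-28],"grip":0},
])

```text
t: 0.57
tcp_pos: [0.2452, -0.407, 0.3318]
tool_rot: [[0.696, 0.718, 0.002], [0.718, -0.696, -0.004], [-0.002, 0.005, -1.0]]
force: [0.1, -0.3, 0.7]
finger_gap: 0.0932
grasp_force: 0.0
```

```bash
cat >> h.py <<'E'
from scipy.spatial.transform import Rotation as Ro
def go(p,yaw):
    """offset (cm) and dr (deg) in tool axes to TCP pose p, tool down with tool x at yaw"""
    s=read_state();R=np.array(s['tool_rot']);d=R.T@(np.array(p)-s['tcp_pos'])*100
    c,n=np.cos(np.radians(yaw)),np.sin(np.radians(yaw))
    T=np.array([[c,n,0],[n,-c,0],[0,0,-1.]])
    print('t',round(s['t'],2),'tcp',np.round(s['tcp_pos'],4),'off',d.round(2),'dr',Ro.from_matrix(R.T@T).as_rotvec(True).round(1),'F',np.round(s['force'],1),'gap',round(s['finger_gap'],4),'gf',np.round(s['grasp_force'],1))
E
python3 -c "
from h import *
go((.624,.144,.33),92.1);print(read_state()['q'])"
```

```text
t 0.57 tcp [ 0.2452 -0.407   0.3318] off [ 6.592e+01 -1.118e+01  2.000e-02] dr [  0.2   0.2 -46.2] F [ 0.1 -0.3  0.7] gap 0.0932 gf 0.0
[-6.45463806e+01  6.20640723e+00  9.61934510e+01  2.76312836e-03
  7.73207414e+01 -2.04132466e+01]
```

Request:
arm_command([
  {"offset":[4,-0.7,0],"dr":[0,0,-6],"grip":0},
  {"offset":[8,-1.4,0],"dr":[0,0,-12],"grip":0},
  {"offset":[12,-2,0],"dr":[0,0,-18],"grip":0},
  {"offset":[16,-2.7,0],"dr":[0,0,-24],"grip":0},
  {"offset":[20,-3.4,0],"dr":[0,0,-30],"grip":0},
])

```text
t: 0.98
tcp_pos: [0.3607, -0.2387, 0.3287]
tool_rot: [[0.244, 0.97, 0.0], [0.97, -0.244, -0.0], [-0.0, 0.0, -1.0]]
force: [-0.2, -0.6, 0.2]
finger_gap: 0.0929
grasp_force: 0.0
```

```bash
python3 -c "
from h import *
go((.624,.144,.33),92.1)"
```

```text
t 0.98 tcp [ 0.3607 -0.2387  0.3287] off [43.54 16.18 -0.13] dr [  0.    0.  -16.2] F [-0.2 -0.6  0.2] gap 0.0929 gf 0.0
```

Request:
arm_command([
  {"offset":[3.9,1.4,0],"dr":[0,0,-5],"grip":0},
  {"offset":[7.8,2.9,0],"dr":[0,0,-10],"grip":0},
  {"offset":[11.6,4.3,0],"dr":[0,0,-15],"grip":0},
  {"offset":[15.5,5.8,0],"dr":[0,0,-16.2],"grip":0},
  {"offset":[19.4,7.2,0],"dr":[0,0,-16.2],"grip":0},
])

```text
t: 1.4
tcp_pos: [0.4789, -0.0685, 0.3286]
tool_rot: [[-0.033, 0.999, 0.0], [0.999, 0.033, -0.0], [-0.0, 0.0, -1.0]]
force: [0.7, -0.8, 0.6]
finger_gap: 0.0932
grasp_force: 0.0
```

```bash
python3 -c "
from h import *
go((.624,.144,.33),92.1)"
```

```text
t 1.4 tcp [ 0.4789 -0.0685  0.3286] off [20.76 15.2  -0.14] dr [ 0.   0.  -0.2] F [ 0.7 -0.8  0.6] gap 0.0932 gf 0.0
```

Request:
arm_command([
  {"offset":[3.3,2.4,0],"dr":[0,0,0],"grip":0},
  {"offset":[6.6,4.8,0],"dr":[0,0,0],"grip":0},
  {"offset":[9.9,7.2,0],"dr":[0,0,0],"grip":0},
  {"offset":[13.2,9.6,0],"dr":[0,0,0],"grip":0},
  {"offset":[16.5,12,0],"dr":[0,0,0],"grip":0},
])

```text
t: 1.82
tcp_pos: [0.5936, 0.1001, 0.3284]
tool_rot: [[-0.031, 1.0, -0.0], [1.0, 0.031, -0.0], [-0.0, -0.0, -1.0]]
force: [1.0, -0.3, -0.1]
finger_gap: 0.0929
grasp_force: 0.0
```

Request:
arm_command([
  {"offset":[2,1.5,0],"dr":[0,0,0],"grip":0},
  {"offset":[2.4,1.8,0],"dr":[0,0,0],"grip":0},
  {"offset":[2.4,1.8,0],"dr":[0,0,0],"grip":0},
  {"offset":[2.4,1.8,0],"dr":[0,0,0],"grip":0},
])

```text
t: 2.15
tcp_pos: [0.6099, 0.1221, 0.3283]
tool_rot: [[-0.031, 1.0, -0.001], [1.0, 0.031, -0.0], [-0.0, -0.001, -1.0]]
force: [0.2, -0.0, 0.6]
finger_gap: 0.093
grasp_force: 0.0
```

Run:
```python
from h import *
go((.624,.144,.33),92.1)
c=snap('wrist','w1'); cv2.imwrite('pics/w1b.png',cv2.resize(c['pixels'][:,:,::-1],(800,600),interpolation=2))
```

```text
t 2.15 tcp [0.6099 0.1221 0.3283] off [ 2.14  1.48 -0.17] dr [-0.   0.  -0.3] F [ 0.2 -0.   0.6] gap 0.093 gf 0.0
```

View pics/w1b.png

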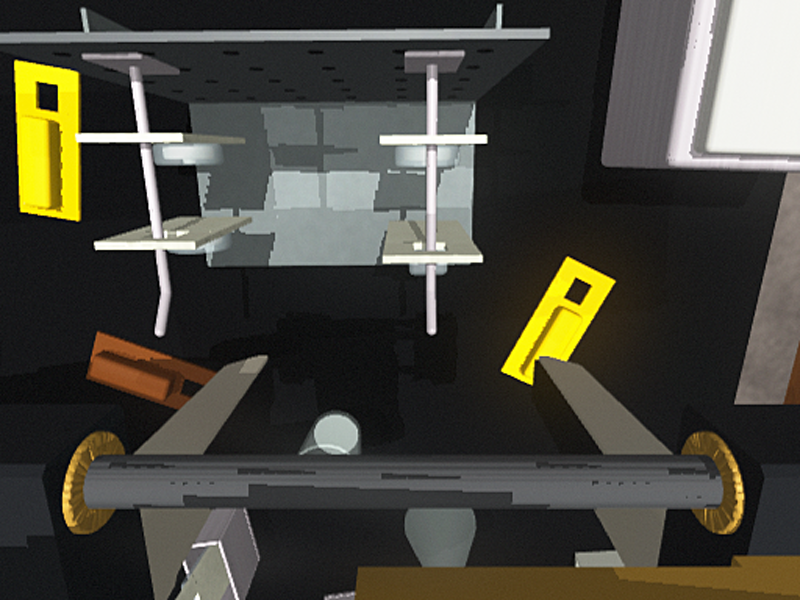

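The wrist view shows the probe card's top edge from about (382,257) to (483,257) at 800-wide scale, and the right hook tip at (432,331). The yaw is well aligned.

Run:
```python
from h import *
np.set_printoptions(precision=4,suppress=True)
c=load('w1');k=1.5625
hs=cv2.cvtColor(c['pixels'],cv2.COLOR_RGB2HSV)
im=c['pixels']; print(im[155:174,290].tolist()); 
g=cv2.cvtColor(im,cv2.COLOR_RGB2GRAY); print(g[166,238:316].tolist())
print('edge',[plane(c,u/k,v/k,.217) for u,v in[(382,258),(483,258)]])
print('tips',[plane(c,u/k,v/k,.214) for u,v in[(432,330),(159,330)]])
print('panel',[plane(c,u/k,v/k,.245) for u,v in[(549,33)]])
```

```text
[[150, 150, 134], [144, 146, 128], [142, 142, 123], [144, 144, 128], [143, 142, 126], [144, 147, 128], [141, 142, 126], [150, 150, 133], [225, 227, 203], [254, 254, 245], [249, 249, 239], [252, 252, 241], [250, 250, 236], [162, 171, 165], [92, 99, 99], [16, 15, 14], [29, 28, 27], [30, 30, 30], [32, 33, 33]]
[145, 149, 157, 79, 76, 70, 110, 254, 250, 247, 248, 248, 248, 250, 251, 250, 251, 250, 247, 246, 247, 246, 248, 247, 246, 245, 242, 244, 245, 244, 244, 248, 248, 249, 252, 253, 251, 247, 244, 247, 246, 245, 243, 245, 246, 245, 244, 244, 246, 246, 248, 249, 251, 250, 250, 252, 251, 250, 250, 248, 248, 251, 251, 251, 251, 252, 252, 253, 254, 255, 249, 58, 16, 24, 25, 30, 23, 31]
edge [array([0.5972, 0.1459, 0.217 ]), array([0.6537, 0.1477, 0.217 ])]
tips [array([0.6273, 0.1034, 0.214 ]), array([0.4666, 0.0984, 0.214 ])]
panel [array([0.6711, 0.2556, 0.245 ])]
```

Request:
arm_command([
  {"offset":[1.2,0.8,1],"dr":[0,0,0],"grip":0},
  {"offset":[2.4,1.6,3.5],"dr":[0,0,0],"grip":0},
  {"offset":[2.4,1.6,6.5],"dr":[0,0,0],"grip":0},
  {"offset":[2.4,1.6,8.5],"dr":[0,0,0],"grip":0},
  {"offset":[2.4,1.6,9],"dr":[0,0,0],"grip":0},
])

```text
t: 2.62
tcp_pos: [0.6238, 0.1457, 0.2354]
tool_rot: [[-0.03, 1.0, -0.005], [1.0, 0.03, -0.001], [-0.001, -0.005, -1.0]]
force: [-0.4, -0.7, -0.4]
finger_gap: 0.0928
grasp_force: 0.0
```

Request:
arm_command([
  {"offset":[0,0,1.5],"dr":[0,0,0],"grip":0},
  {"offset":[0,0,3],"dr":[0,0,0],"grip":0},
  {"offset":[0,0,4.5],"dr":[0,0,0],"grip":0},
  {"offset":[0,0,6],"dr":[0,0,0],"grip":0},
  {"offset":[0,0,6.5],"dr":[0,0,0],"grip":0},
])

```text
t: 3.03
tcp_pos: [0.625, 0.146, 0.1731]
tool_rot: [[-0.03, 1.0, -0.001], [1.0, 0.03, -0.0], [-0.0, -0.001, -1.0]]
force: [-0.1, 0.7, -0.5]
finger_gap: 0.093
grasp_force: 0.0
```

Run:
```python
from h import *
go((.6255,.147,.172),92.1)
c=snap('wrist','w2'); s=snap('scene','s2')['pixels'][130:310,310:470,::-1]
A=cv2.resize(c['pixels'][:,:,::-1],(400,300));M=np.zeros((600,800,3),np.uint8)
M[:300,:400]=A; M[:450,400:]=cv2.resize(s,(400,450),interpolation=2)
cv2.imwrite('pics/m2.png',M)
```

```text
t 3.03 tcp [0.625  0.146  0.1731] off [0.1  0.06 0.11] dr [-0.1  0.  -0.4] F [-0.1  0.7 -0.5] gap 0.093 gf 0.0
```

View pics/m2.png

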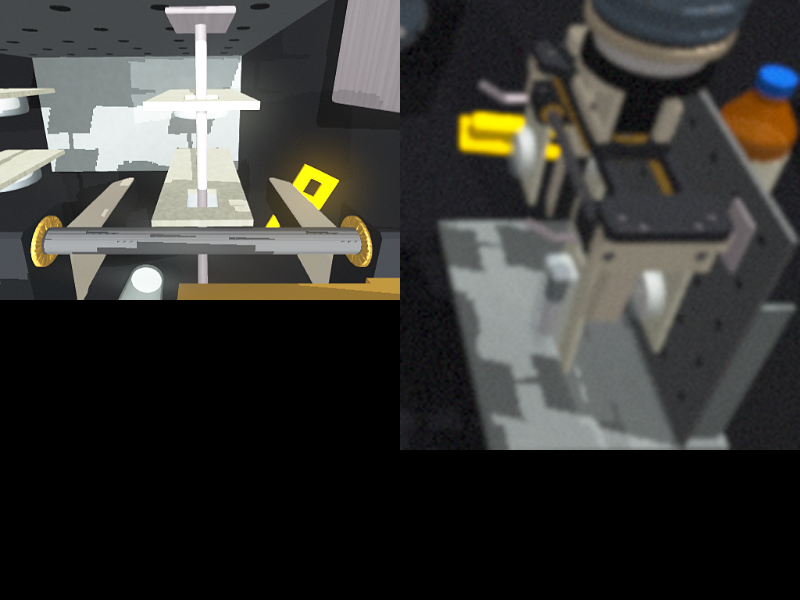

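The fingers straddle the card, with its edges at about columns 152 and 253 between the fingers in the wrist tile. Closing now.

Request:
arm_command([
  {"offset":[0.1,0.05,0],"dr":[0,0,0],"grip":60},
  {"offset":[0.1,0.05,0],"dr":[0,0,0],"grip":90},
  {"offset":[0.1,0.05,0],"dr":[0,0,0],"grip":120},
  {"offset":[0.1,0.05,0],"dr":[0,0,0],"grip":150},
  {"offset":[0.1,0.05,0],"dr":[0,0,0],"grip":255},
])

```text
t: 3.55
tcp_pos: [0.6261, 0.1481, 0.1741]
tool_rot: [[-0.031, 1.0, 0.001], [1.0, 0.031, 0.0], [0.0, 0.001, -1.0]]
force: [-1.0, 0.1, -0.4]
finger_gap: 0.0641
grasp_force: 0.0
```

Request:
arm_command([
  {"offset":[0,0,0],"dr":[0,0,0],"grip":255},
  {"offset":[0,0,0],"dr":[0,0,0],"grip":255},
  {"offset":[0,0,0],"dr":[0,0,0],"grip":255},
  {"offset":[0,0,0],"dr":[0,0,0],"grip":255},
])

```text
t: 3.88
tcp_pos: [0.626, 0.1481, 0.1737]
tool_rot: [[-0.031, 1.0, 0.0], [1.0, 0.031, 0.0], [0.0, 0.0, -1.0]]
force: [0.1, -1.1, 0.5]
finger_gap: 0.0558
grasp_force: 30.0
```

Run:
```python
from h import *
np.set_printoptions(precision=4,suppress=True)
go((.6255,.147,.172),92.1)
c=snap('wrist','w3'); im=c['pixels'];g=cv2.cvtColor(im,cv2.COLOR_RGB2GRAY)
E=c['extrinsics']
M=cv2.resize(im[150:350,120:400,::-1],(800,571),interpolation=2)
cv2.imwrite('pics/m3.png',M)
print('proj card top corners expected',[proj(c,p) for p in[(.5975,.146,.217),(.6535,.148,.217)]])
```

```text
t 3.88 tcp [0.626  0.1481 0.1737] off [-0.11 -0.05  0.17] dr [ 0.  -0.  -0.3] F [ 0.1 -1.1  0.5] gap 0.0558 gf 30.0
proj card top corners expected [array([192.489 , 288.0798]), array([322.121 , 287.4341])]
```

View pics/m3.png

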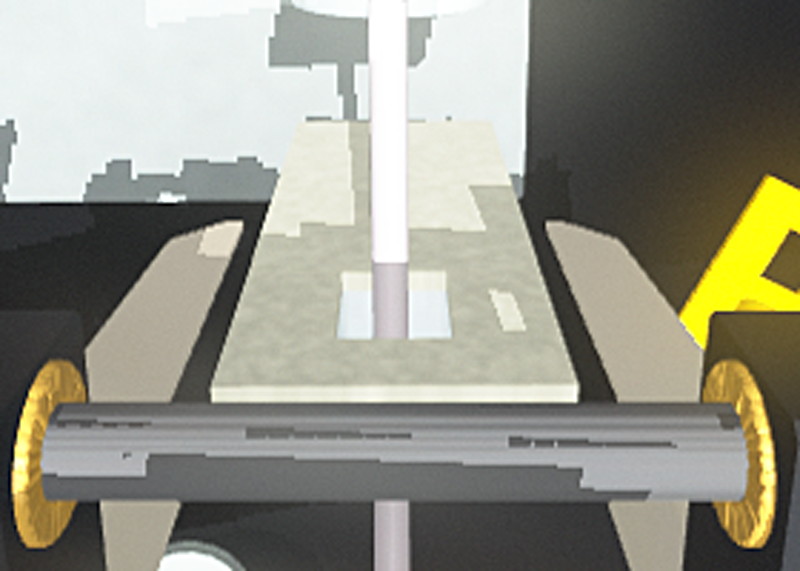

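Gripped at 30 N with a 55.8 mm gap, and the wire runs through the hole. Lifting 9 mm to centre the wire in it.

Request:
arm_command([
  {"offset":[0,0,-0.3],"dr":[0,0,0],"grip":255},
  {"offset":[0,0,-0.6],"dr":[0,0,0],"grip":255},
  {"offset":[0,0,-0.9],"dr":[0,0,0],"grip":255},
  {"offset":[0,0,-0.9],"dr":[0,0,0],"grip":255},
])

```text
t: 4.27
tcp_pos: [0.6263, 0.1481, 0.1835]
tool_rot: [[-0.031, 1.0, 0.001], [1.0, 0.031, 0.0], [0.0, 0.001, -1.0]]
force: [0.1, 0.2, -1.7]
finger_gap: 0.0558
grasp_force: 30.0
```

Run:
```python
from h import *
go((.6255,.104,.1965),92.1)
c=snap('wrist','w4'); im=c['pixels']
cv2.imwrite('pics/m4.png',cv2.resize(im[150:350,120:400,::-1],(560,400),interpolation=2))
```

```text
t 4.27 tcp [0.6263 0.1481 0.1835] off [-4.41 -0.21 -1.31] dr [ 0.1 -0.  -0.3] F [ 0.1  0.2 -1.7] gap 0.0558 gf 30.0
```

View pics/m4.png

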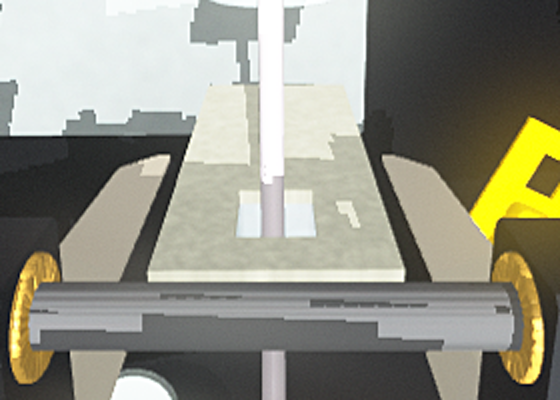

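The card lifted cleanly, with the wire inside the hole (columns 262–285, hole 238–314). Now sliding forward along the wire and up the slope.

Request:
arm_command([
  {"offset":[-0.7,0,0],"dr":[0,0,0],"grip":255},
  {"offset":[-1.4,0,0],"dr":[0,0,0],"grip":255},
  {"offset":[-2.1,0,-0.05],"dr":[0,0,0],"grip":255},
  {"offset":[-2.5,0,-0.2],"dr":[0,0,0],"grip":255},
  {"offset":[-2.5,0,-0.2],"dr":[0,0,0],"grip":255},
])

```text
t: 4.73
tcp_pos: [0.6269, 0.1219, 0.1849]
tool_rot: [[-0.03, 1.0, 0.0], [1.0, 0.03, -0.0], [-0.0, 0.0, -1.0]]
force: [0.2, -0.4, -0.2]
finger_gap: 0.0556
grasp_force: 30.0
```

Request:
arm_command([
  {"offset":[-0.5,0,-0.35],"dr":[0,0,0],"grip":255},
  {"offset":[-1.0,0,-0.7],"dr":[0,0,0],"grip":255},
  {"offset":[-1.5,0,-1.05],"dr":[0,0,0],"grip":255},
  {"offset":[-2,0,-1.3],"dr":[0,0,0],"grip":255},
  {"offset":[-2.4,0,-1.4],"dr":[0,0,0],"grip":255},
])

```text
t: 5.15
tcp_pos: [0.6277, 0.0985, 0.1994]
tool_rot: [[-0.031, 1.0, 0.001], [1.0, 0.031, 0.0], [0.0, 0.001, -1.0]]
force: [0.1, 0.0, -2.7]
finger_gap: 0.0562
grasp_force: 30.0
```

Run:
```python
from h import *
go((.6255,.06,.21),92.1)
c=snap('wrist','w5'); im=c['pixels']
cv2.imwrite('pics/m5.png',cv2.resize(im[100:350,100:420,::-1],(560,437),interpolation=2))
```

```text
t 5.15 tcp [0.6277 0.0985 0.1994] off [-3.84 -0.34 -1.06] dr [ 0.1 -0.  -0.3] F [ 0.1  0.  -2.7] gap 0.0562 gf 30.0
```

View pics/m5.png

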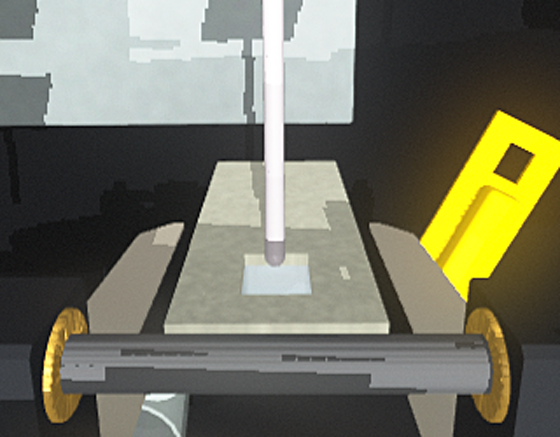

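The hook tip is now behind the card, just at the hole. Clear forward, then up and across.

Request:
arm_command([
  {"offset":[-1.5,0,-0.1],"dr":[0,0,0],"grip":255},
  {"offset":[-3,0,-0.3],"dr":[0,0,0],"grip":255},
  {"offset":[-4.5,0,-1.5],"dr":[0,0,0],"grip":255},
  {"offset":[-6,0,-3.5],"dr":[0,0,0],"grip":255},
  {"offset":[-8,0,-6],"dr":[0,0,0],"grip":255},
])

```text
t: 5.62
tcp_pos: [0.6293, 0.0176, 0.2589]
tool_rot: [[-0.031, 1.0, -0.002], [1.0, 0.031, 0.0], [0.0, -0.002, -1.0]]
force: [0.8, -0.4, -0.5]
finger_gap: 0.0558
grasp_force: 30.0
```

Run:
```python
from h import *
go((.557,-.32,.29),12)
```

```text
t 5.62 tcp [0.6293 0.0176 0.2589] off [-33.52  -8.28  -3.1 ] dr [-0.1  0.1 79.8] F [ 0.8 -0.4 -0.5] gap 0.0558 gf 30.0
```

Request:
arm_command([
  {"offset":[-3.8,-1,-0.7],"dr":[0,0,7],"grip":255},
  {"offset":[-7.6,-2,-1.5],"dr":[0,0,14],"grip":255},
  {"offset":[-11.4,-3,-2.3],"dr":[0,0,21],"grip":255},
  {"offset":[-15.2,-4,-3.1],"dr":[0,0,28],"grip":255},
  {"offset":[-19,-5,-3.1],"dr":[0,0,35],"grip":255},
])

```text
t: 6.03
tcp_pos: [0.5853, -0.1755, 0.2925]
tool_rot: [[0.553, 0.833, 0.003], [0.833, -0.553, -0.001], [0.001, 0.003, -1.0]]
force: [0.2, -0.6, -0.5]
finger_gap: 0.0557
grasp_force: 30.0
```

Run:
```python
from h import *
go((.49,-.365,.29),12)
```

```text
t 6.03 tcp [ 0.5853 -0.1755  0.2925] off [-21.06   2.55   0.25] dr [ 0.2 -0.1 44.4] F [ 0.2 -0.6 -0.5] gap 0.0557 gf 30.0
```

Request:
arm_command([
  {"offset":[-3.8,0.5,0],"dr":[0,0,7],"grip":255},
  {"offset":[-7.6,1,0],"dr":[0,0,14],"grip":255},
  {"offset":[-11.4,1.4,0],"dr":[0,0,21],"grip":255},
  {"offset":[-15.2,1.9,0],"dr":[0,0,28],"grip":255},
  {"offset":[-18.5,2.3,0],"dr":[0,0,35],"grip":255},
])

```text
t: 6.45
tcp_pos: [0.5016, -0.3428, 0.2908]
tool_rot: [[0.931, 0.364, 0.001], [0.364, -0.931, -0.001], [0.0, 0.001, -1.0]]
force: [0.5, -0.0, -1.0]
finger_gap: 0.0558
grasp_force: 30.0
```

Request:
arm_command([
  {"offset":[-0.5,0,0],"dr":[0,0,5],"grip":255},
  {"offset":[-0.5,0,0],"dr":[0,0,8],"grip":255},
  {"offset":[-0.5,0,0],"dr":[0,0,8],"grip":255},
  {"offset":[-0.5,0,0],"dr":[0,0,8],"grip":255},
])

```text
t: 6.78
tcp_pos: [0.4986, -0.3423, 0.2903]
tool_rot: [[0.971, 0.239, 0.0], [0.239, -0.971, -0.0], [0.0, 0.0, -1.0]]
force: [1.0, -0.0, -0.6]
finger_gap: 0.0557
grasp_force: 30.0
```

Run:
```python
from h import *
go((.49,-.365,.29),12)
c=snap('wrist','w6'); cv2.imwrite('pics/w6b.png',cv2.resize(c['pixels'][:,:,::-1],(800,600),interpolation=2))
```

```text
t 6.78 tcp [ 0.4986 -0.3423  0.2903] off [-1.38  2.    0.03] dr [ 0.  -0.   1.8] F [ 1.  -0.  -0.6] gap 0.0557 gf 30.0
```

View pics/w6b.png

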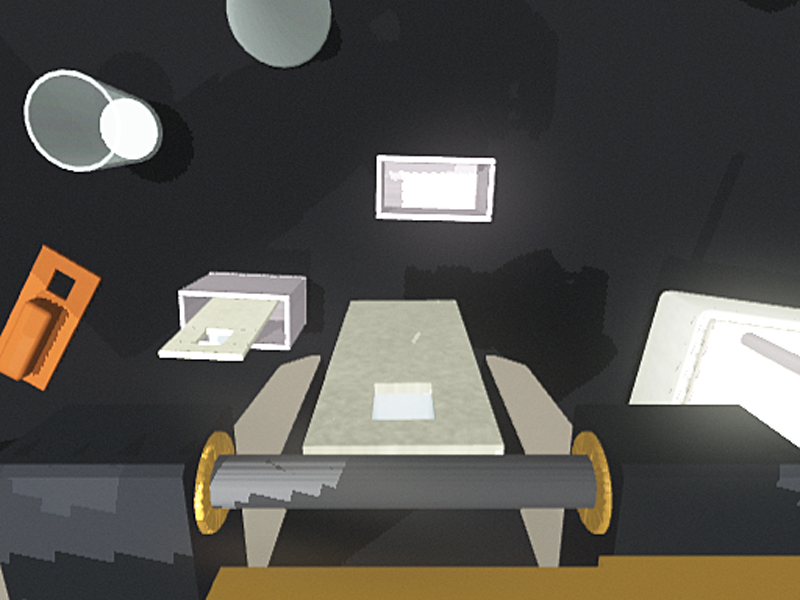

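The empty holder's rim has corners at about (377,155), (496,158), (492,222) and (376,219). The held card's foot edge runs from (350,300) to (456,300). Converting both to world positions.

Run:
```python
from h import *
np.set_printoptions(precision=4,suppress=True)
c=load('w6');k=1.5625
g=cv2.cvtColor(c['pixels'],cv2.COLOR_RGB2GRAY);m=(g[90:150,230:330]>95).astype(np.uint8)
K,_=cv2.findContours(m,0,cv2.CHAIN_APPROX_NONE);K=max(K,key=cv2.contourArea)
K=(K.reshape(-1,2)+[230,90]).astype(float)
P=np.array([plane(c,u,v,.072)[:2] for u,v in K]).astype(np.float32)
r=cv2.minAreaRect(P*1000);print('holder',r)
b=cv2.boxPoints(r)/1000;print(b)
print('hand',[plane(c,u/k,v/k,.072)[:2] for u,v in[(377,155),(496,158),(492,222),(376,219)]])
s=read_state();R=np.array(s['tool_rot']);
for z in (.198,.333):
  pass
F=[plane(c,u/k,v/k,.1986) for u,v in[(350,300),(456,300)]]
T=[plane(c,u/k,v/k,.3336) for u,v in[(304,447),(503,447)]]
for q in F+T: print('card tool-frame mm',R.T@(q-s['tcp_pos'])*1000)
```

```text
holder ((558.8593139648438, -351.1134948730469), (46.81968688964844, 88.51297760009766), 12.260026931762695)
[[ 0.5266 -0.3128]
 [ 0.5454 -0.3993]
 [ 0.5911 -0.3894]
 [ 0.5723 -0.3029]]
hand [array([ 0.572 , -0.3041]), array([ 0.5908, -0.3897]), array([ 0.5452, -0.4001]), array([ 0.5263, -0.3139])]
card tool-frame mm [  3.9983 -28.4691  91.6029]
card tool-frame mm [ 3.9079 27.9806 91.6273]
card tool-frame mm [ -1.3885 -27.6253 -43.3983]
card tool-frame mm [ -1.4689  27.3716 -43.3745]
```

Request:
arm_command([
  {"offset":[2.2,0.8,1],"dr":[0,0,1.6],"grip":255},
  {"offset":[4.4,1.6,3],"dr":[0,0,1.6],"grip":255},
  {"offset":[6.4,2.3,6],"dr":[0,0,1.6],"grip":255},
  {"offset":[6.4,2.3,8.5],"dr":[0,0,1.6],"grip":255},
  {"offset":[6.4,2.3,9],"dr":[0,0,1.6],"grip":255},
])

```text
t: 7.25
tcp_pos: [0.566, -0.3471, 0.1948]
tool_rot: [[0.977, 0.214, -0.006], [0.214, -0.977, 0.004], [-0.005, -0.005, -1.0]]
force: [-0.1, -0.3, -0.7]
finger_gap: 0.0559
grasp_force: 30.0
```

Request:
arm_command([
  {"offset":[0,0,0],"dr":[0,0,0],"grip":255},
  {"offset":[0,0,0],"dr":[0,0,0],"grip":255},
])

```text
t: 7.42
tcp_pos: [0.5669, -0.3488, 0.2012]
tool_rot: [[0.977, 0.212, 0.001], [0.212, -0.977, -0.001], [0.001, 0.001, -1.0]]
force: [-0.2, -0.4, -0.2]
finger_gap: 0.0556
grasp_force: 30.0
```

Run:
```python
from h import *
np.set_printoptions(precision=4,suppress=True)
go((.5667,-.3494,.0956),12.3)
c=snap('wrist','w7'); s=snap('scene','s7')
M=np.zeros((480,800,3),np.uint8);M[:360,:480]=cv2.resize(c['pixels'][:,:,::-1],(480,360),interpolation=3)
M[:,480:]=cv2.resize(s['pixels'][180:300,90:170,::-1],(320,480),interpolation=2)
cv2.imwrite('pics/m7.png',M)
```

```text
t 7.42 tcp [ 0.5669 -0.3488  0.2012] off [-0.04  0.04 10.56] dr [ 0.1 -0.  -0.1] F [-0.2 -0.4 -0.2] gap 0.0556 gf 30.0
```

View pics/m7.png

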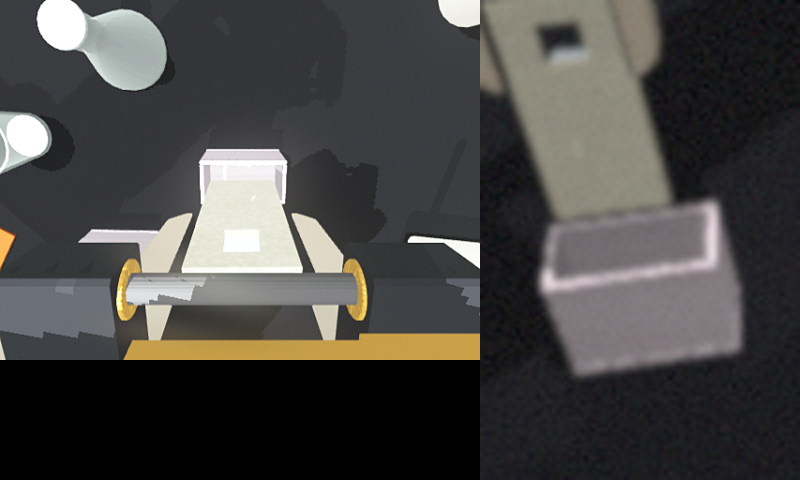

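Foot is above the holder opening, with card centre column 240 against holder centre 243. Lowering.

Request:
arm_command([
  {"offset":[0,0,1.2],"dr":[0,0,0],"grip":255},
  {"offset":[0,0,2.5],"dr":[0,0,0],"grip":255},
  {"offset":[0,0,3.8],"dr":[0,0,0],"grip":255},
  {"offset":[0,0,5],"dr":[0,0,0],"grip":255},
  {"offset":[0,0,5.8],"dr":[0,0,0],"grip":255},
])

```text
t: 7.93
tcp_pos: [0.566, -0.3482, 0.1391]
tool_rot: [[0.978, 0.211, -0.002], [0.211, -0.978, 0.001], [-0.002, -0.002, -1.0]]
force: [-0.0, -0.4, -1.5]
finger_gap: 0.0556
grasp_force: 30.0
```

Request:
arm_command([
  {"offset":[0,0,1],"dr":[0,0,0],"grip":255},
  {"offset":[0,0,2],"dr":[0,0,0],"grip":255},
  {"offset":[0,0,3],"dr":[0,0,0],"grip":255},
  {"offset":[0,0,3.8],"dr":[0,0,0],"grip":255},
  {"offset":[0,0,4.2],"dr":[0,0,0],"grip":255},
])

```text
t: 8.35
tcp_pos: [0.5664, -0.3483, 0.0981]
tool_rot: [[0.977, 0.211, -0.001], [0.211, -0.977, 0.001], [-0.001, -0.001, -1.0]]
force: [-1.0, 0.5, -0.6]
finger_gap: 0.0558
grasp_force: 30.0
```

Request:
arm_command([
  {"offset":[0,0,0],"dr":[0,0,0],"grip":255},
  {"offset":[0,0,0.1],"dr":[0,0,0],"grip":255},
])

```text
t: 8.52
tcp_pos: [0.567, -0.3487, 0.0989]
tool_rot: [[0.977, 0.211, 0.0], [0.211, -0.977, -0.0], [0.0, 0.0, -1.0]]
force: [-0.3, -0.1, -0.6]
finger_gap: 0.0559
grasp_force: 30.0
```

Run:
```python
from h import *
np.set_printoptions(precision=4,suppress=True)
go((.5667,-.3494,.0956),12.3)
s=read_state();print(s['wrist_torque'])
```

```text
t 8.52 tcp [ 0.567  -0.3487  0.0989] off [-0.04  0.06  0.33] dr [ 0.  -0.  -0.1] F [-0.3 -0.1 -0.6] gap 0.0559 gf 30.0
[ 0.0085 -0.0091 -0.042 ]
```

Nearly on the floor; stepping down about 1 mm at a time until contact shows.

Request:
arm_command([
  {"offset":[0,0,0.1],"dr":[0,0,0],"grip":255},
  {"offset":[0,0,0.2],"dr":[0,0,0],"grip":255},
  {"offset":[0,0,0.2],"dr":[0,0,0],"grip":255},
])

```text
t: 8.77
tcp_pos: [0.5668, -0.3487, 0.0968]
tool_rot: [[0.977, 0.211, 0.0], [0.211, -0.977, -0.0], [0.0, 0.0, -1.0]]
force: [0.3, -0.2, 0.2]
finger_gap: 0.0558
grasp_force: 30.0
```

Request:
arm_command([
  {"offset":[0,0,0.1],"dr":[0,0,0],"grip":255},
  {"offset":[0,0,0.1],"dr":[0,0,0],"grip":255},
])

```text
t: 8.93
tcp_pos: [0.5669, -0.3487, 0.0959]
tool_rot: [[0.977, 0.211, 0.0], [0.211, -0.977, -0.0], [0.0, 0.0, -1.0]]
force: [0.3, 0.4, -0.7]
finger_gap: 0.0552
grasp_force: 30.0
```

Request:
arm_command([
  {"offset":[0,0,0.1],"dr":[0,0,0],"grip":255},
  {"offset":[0,0,0.1],"dr":[0,0,0],"grip":255},
])

```text
t: 9.1
tcp_pos: [0.5671, -0.3488, 0.0958]
tool_rot: [[0.977, 0.211, 0.001], [0.211, -0.977, -0.001], [0.001, 0.001, -1.0]]
force: [-1.5, 0.9, 8.2]
finger_gap: 0.0555
grasp_force: 30.0
```

Request:
arm_command([
  {"offset":[0,0,0.1],"dr":[0,0,0],"grip":255},
  {"offset":[0,0,0.1],"dr":[0,0,0],"grip":255},
])

```text
t: 9.27
tcp_pos: [0.5673, -0.3488, 0.0957]
tool_rot: [[0.977, 0.211, 0.001], [0.211, -0.977, -0.001], [0.001, 0.001, -1.0]]
force: [-3.9, 3.9, 15.1]
finger_gap: 0.0557
grasp_force: 30.0
```

Floor contact at TCP 95.8 mm, which matches the predicted foot depth. Relieving the push, then opening.

Request:
arm_command([
  {"offset":[0,0,-0.15],"dr":[0,0,0],"grip":255},
  {"offset":[0,0,-0.15],"dr":[0,0,0],"grip":255},
])

```text
t: 9.43
tcp_pos: [0.567, -0.3488, 0.0958]
tool_rot: [[0.977, 0.211, 0.001], [0.211, -0.977, -0.001], [0.001, 0.001, -1.0]]
force: [0.3, 0.7, 8.1]
finger_gap: 0.0557
grasp_force: 30.0
```

Request:
arm_command([
  {"offset":[0,0,0],"dr":[0,0,0],"grip":90},
  {"offset":[0,0,0],"dr":[0,0,0],"grip":70},
  {"offset":[0,0,0],"dr":[0,0,0],"grip":50},
  {"offset":[0,0,0],"dr":[0,0,0],"grip":30},
  {"offset":[0,0,0],"dr":[0,0,0],"grip":30},
])

```text
t: 9.85
tcp_pos: [0.5667, -0.3486, 0.0949]
tool_rot: [[0.978, 0.211, -0.0], [0.211, -0.978, 0.0], [-0.0, -0.0, -1.0]]
force: [0.3, -0.4, 0.1]
finger_gap: 0.0804
grasp_force: 0.0
```

Request:
arm_command([
  {"offset":[0,0,0],"dr":[0,0,0],"grip":20},
  {"offset":[0,0,-2],"dr":[0,0,0],"grip":20},
  {"offset":[0,0,-5],"dr":[0,0,0],"grip":20},
  {"offset":[0,0,-8],"dr":[0,0,0],"grip":20},
  {"offset":[0,0,-11],"dr":[0,0,0],"grip":20},
])

```text
t: 10.27
tcp_pos: [0.5665, -0.3485, 0.2063]
tool_rot: [[0.977, 0.211, -0.0], [0.211, -0.977, 0.0], [-0.0, -0.0, -1.0]]
force: [0.1, -0.2, 0.0]
finger_gap: 0.0858
grasp_force: 0.0
```

Request:
arm_command([
  {"offset":[-2,0,-2],"dr":[0,0,0],"grip":20},
  {"offset":[-4,0,-3],"dr":[0,0,0],"grip":20},
  {"offset":[-6,0,-3],"dr":[0,0,0],"grip":20},
  {"offset":[-6,0,-3],"dr":[0,0,0],"grip":20},
  {"offset":[-6,0,-3],"dr":[0,0,0],"grip":20},
])

```text
t: 10.68
tcp_pos: [0.5078, -0.3615, 0.2354]
tool_rot: [[0.978, 0.21, 0.0], [0.21, -0.978, -0.0], [0.0, 0.0, -1.0]]
force: [0.5, 0.9, -0.6]
finger_gap: 0.0856
grasp_force: 0.0
```

Run:
```python
from h import *
np.set_printoptions(precision=4,suppress=True)
go((.5667,-.3494,.0956),12.3)
c=snap('wrist','w8'); s=snap('scene','s8')
M=np.zeros((480,800,3),np.uint8);M[:360,:480]=cv2.resize(c['pixels'][:,:,::-1],(480,360),interpolation=3)
M[:,480:]=cv2.resize(s['pixels'][180:300,90:170,::-1],(320,480),interpolation=2)
cv2.imwrite('pics/m8.png',M)
```

```text
t 10.68 tcp [ 0.5078 -0.3615  0.2354] off [ 6.01  0.05 13.98] dr [ 0.  -0.  -0.2] F [ 0.5  0.9 -0.6] gap 0.0856 gf 0.0
```

View pics/m8.png

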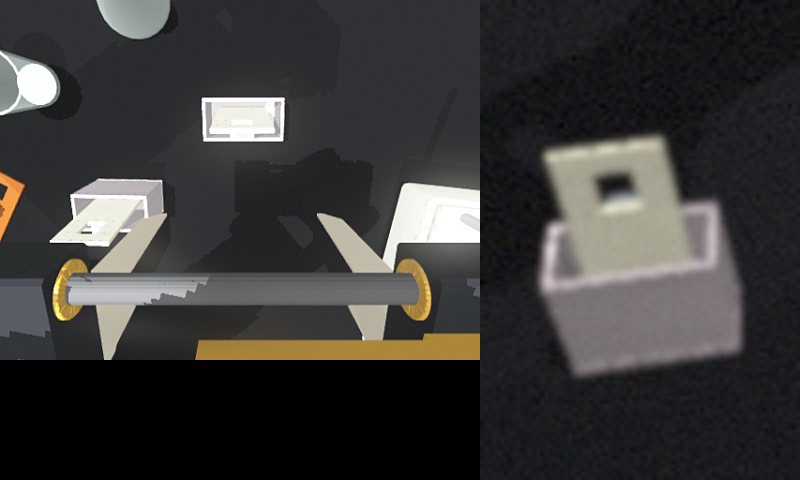

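The pack stands upright in the empty holder with only a slight lean, at about (243,120) in the wrist tile. The gripper is clear, so I'm handing in.

```bash
python3 -c "
from h import *
print(job_done())"
```

```text
the job is handed in; nothing more can be done
None
```

The probe pack is off its hook and standing upright in the empty holder with its foot on the floor and the gripper clear; I handed the job in at about 10.7 s, and no verdict was returned.

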